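Put the bearing driver back in its sprung case

ROBOT

A 7-joint arm with a two-finger parallel gripper is mounted at the origin on the work surface. World frame = base frame: x ahead of the robot, y to its left, z up, the work surface at z = 0. Lengths are in mm, angles in rad, forces in N, time in s.
With the tool pointing down it reaches from about 425 to 875 mm from the base axis. Payload 4.7 kg.
Tool frame: the origin (TCP) lies midway between the tips of the shut fingers; the grasp point (between the pads) lies 19 mm behind it; z points along the fingers, y is the line along which they close (so a half turn about z gives the same grasp; the last joint's range is limited). The gripper opens to 87 mm and grips with 3 to 60 N. Pads are 19 mm wide; open, the fingers measure 117 mm over their backs; the gripper's body (75 mm by 190 mm) begins 51 mm behind the grasp point.
Start: joints at [-1.088, 0.321, -0.07, 1.45, 0.023, 1.371, -0.057], TCP at [293.71, 579.88, 222.587] pointing down, gripper open.
Joint ranges: [-2.86, 2.86], [-0.3, 2.09], [-1.38, 1.24], [0.06, 2.45], [-1.56, 4.7], [0.09, 2.05], [-2.69, 2.69]. Speed limits (rad/s): [2.57, 2.57, 3.14, 3.14, 3.14, 3.14, 3.14].

INTERFACE

Orientations are given as a rotation vector (axis times angle).
In Python, from rig import * gives the robot as it stands.
- The arm moves only by the tool carry_out, never from a script. Its argument "moves" is a list of rows, each a list of 3 entries, a list of its own where there are three numbers: the shift along the tool's x, y, z in cm, then the turn, a rotation vector about the tool's x, y, z in degrees, then the finger opening in cm, from 0 to 8.7. In form: [[[tx, ty, tz], [wx, wy, wz], claw], ...]. A call has 1 to 5 rows; each row is the pose to reach, as a shift and turn from the pose commanded when the call began, along the tool's axes at that moment; what a row does not reach only later rows make up. A row lasts 1/10 s, in which the tool goes at most 50 mm and 8.59 degrees, less where a joint would pass 70% of its speed; a pose out of reach is approached as far as the arm can. A call with a gripper value outside its range is refused whole. The fingers move at their own pace and stop on an object; "force" is the grip in N (left out, the last holds). Time passes only in rows, so rows that repeat a pose let the fingers close. It gives the time, the measured TCP pose, the force, the opening and the grip force at its end, in the units of the state.
- sense(): the state, without advancing time (a new reading comes with each control period).
- capture(name): name is "side" or "top" or "wrist"; returns the picture (384x512x3 uint8, blue, green, red); there is no depth.
- camera_info(name): a dict with "intrinsics" (3x3 intrinsics, pixels), "R" (3x3) and "t" (3): a world point X has camera coordinates R X + t. Camera axes: x right, y down, z forward; pixel columns grow to the right and rows downward; lengths in mm; the calibration is good to about 2 mm. A picture is of the moment at which its call begins: read the wrist's pose just before it. camera_info takes no time and is no camera call; for the wrist camera it gives the pose at the moment of the call.
- close_job(): hands the job in; it is judged then, once.
The state is a dict: "clock": time; "joint_positions": joint angles; "joint_velocities": joint speeds; "effort": joint torques, N m; "eef_pos": TCP position; "ee_rot": TCP orientation; "force": force on the tool from outside, world axes, zero at the start; "moment": the same for the moment, N m; "width": finger opening in mm; "grasp_force": force on a finger pad.
Only numpy, scipy, OpenCV 4.12 (cv2) and the standard library are available. Lean on these libraries where they do the work, as an engineer would, in place of code of your own. Each camera call takes 0.05 s, during which the arm holds its last target. There are 200 camera calls.

TASK

Press the red thumb latch gently so that the blue case's lid springs open by itself, seat the loose aluminium driver disc fully home in the empty pocket of the yellow tray without ramming it, then push the lid down without straining it until it snaps shut and stays shut. Leave the other things on the bench where they are.

Things in the scene. Friction and masses are not known exactly. Their poses are not given: they have to be found in the camera images.
- case: Blue steel driver case fixed to the bench, 96 mm deep (its x), 132 mm wide (its y), 58 mm tall shut. Origin: centre of its underside; x points from the latch side (front, at x -48 mm) to the hinge side, z up. The shell is 30 mm high with 4 mm walls; hinge line along y at x +48, z 30 mm. The lid is 28 mm deep. A larger disc is fast in the tray, its grip (16 mm across, top at z 50 mm) at x -4, y +30 mm.
- pocket (a point): Nominal centre of the floor of the round pocket (46 mm across, 12 mm deep) in the yellow tray inside the case: x -4, y -30, z 12 mm in the case's frame and turned like it. The tray's flat top is at z 24 mm. The tray lies off-centre in the shell, wedged fast: the true pocket is up to 3.5 mm off in x and in y, so its edge must be felt or seen.
- lid (a joint): Lid angle, rad: 0 shut, 1.8 fully open, leaning back: its outer face then reaches 97 mm behind the case's origin and 125 mm above the bench. A damped spring opens it in about 1.5 s once the latch lets go. To shut it, push its outer face from behind to the front and down (1 to 3 N), then press down near the front edge, up to about 12 N, until it snaps and stays (under 0.01 rad). Over 40 N strains it.
- lid_front (a point): Point on the outer (top) face of the lid, 11 mm from its front edge, on its centre line; moves and turns with the lid. Shut: x -37, y 0, z 58 mm in the case's frame.
- lid_hinge (a point): Middle of the hinge line, at x +48, y 0, z 30 mm in the case's frame. The lid's front edge and outer face turn about it, up and then back.
- latch (a joint): Angle of the red rocker latch, rad: 0 at rest, 0.26 at its stop; pressing the red pad down turns it about an axis along the case's y at x -50, z 20 mm, a spring returns it. It lets the lid go at about 0.08 rad: about 3 N at the pad's centre, 3 mm down; the stop is felt at 9 mm down and 6 N. More than 20 N overloads it.
- latch_pad (a point): Press point on top of the ridged red latch pad (36 mm along x, 34 mm along y, level; this point is 12 mm from its free front edge), in front of the case: x -84, y 0, z 26 mm in the case's frame at rest. The latch's steel hook rises 25 mm behind it, to 54 mm above the bench, and swings up to 9 mm towards it when the pad is pressed.
- disc: The loose aluminium driver disc, 44 mm across and 14 mm thick, lower rim bevelled 1.2 mm, with a round grip 16 mm across, 24 mm tall on top (38 mm in all); 50 to 110 g. Origin: centre of its underside, z up. It starts on the bench. Seated, its origin is at the pocket floor, z 12 mm in the case's frame; riding on the tray (z 24 mm) it keeps the lid from shutting. Ramming it in with over 60 N is a fault.
- big_disc: A larger brass driver disc, 64 mm across, with a grip of 18 mm; does not belong here: leave it alone. Origin: centre of its underside.
- race: A steel bearing race (ring, 60 mm across, 16 mm high) standing on the bench: leave it alone. Origin: centre of its underside.
- gear: A steel gear, 76 mm across, 35 mm high, left of the case: leave it alone. Origin: centre of its underside.
- oil_can: A can 60 mm across and 150 mm tall, to the left behind the case: leave it alone. Origin: centre of its underside.
- wrench: An open-ended wrench about 190 mm long lying left of the case: leave it alone. Origin: middle of its underside.
- screwdriver: A screwdriver about 200 mm long with a red handle, lying at the far right: leave it alone. Origin: middle of its underside.
- bolt_tray: An empty open steel tray, 120 by 90 by 35 mm, at the right: leave it alone. Origin: centre of its underside.
There are look-alikes about, which are no part of the job. Leave any green or orange look-alike of the case alone.

How it is judged (in metres and radians):
On the way, in this order (a step that is already met when the one before it is completed fails the run):
1. the latch has let go and the lid stands open (value of joint lid above 1.6 rad), for 0.2 s.
2. the disc is seated in its pocket and let go, the lid still open (z of disc in the frame of case between 0.008 and 0.0155 m and x of disc in the frame of case between -0.01 and 0.002 m and y of disc in the frame of case between -0.036 and -0.024 m and angle between disc's own z axis and vertical below 0.1 rad and contact force between the fingers and disc below 0.1 N and value of joint lid above 1.2 rad), for 0.2 s.
At the end, for the whole second after the job is handed in: The lid is shut and caught (within 0.03 rad of shut, latch back within 0.04 rad of rest) and the aluminium disc lies still in the pocket: its underside within 3.5 mm of the pocket floor's height, within 6 mm of the pocket's nominal centre in x and y, upright within 0.1 rad (value of joint lid below 0.03 rad and value of joint latch below 0.04 rad and z of disc in the frame of case between 0.008 and 0.0155 m and x of disc in the frame of case between -0.01 and 0.002 m and y of disc in the frame of case between -0.036 and -0.024 m and angle between disc's own z axis and vertical below 0.1 rad and linear speed of disc below 0.02 m/s); the robot touches nothing.
It fails at once if the latch is pressed with more than 20 N (contact force between any of the fingers, the arm and latch above 20 N).
It fails at once if the lid is pushed with more than 40 N (contact force between any of the fingers, the arm and lid above 40 N).
It fails at once if the disc is forced against the case or its tray with more than 60 N (contact force between disc and case above 60 N).
It fails at once if another thing on the bench is moved by more than 20 mm (distance of any of big_disc, race, gear, oil_can, wrench, screwdriver, bolt_tray from where it was at the start of the episode above 0.02 m).
It also fails if it takes over 72 s, if anything falls off the work surface, if the arm or the gripper's body presses on something with over 40 N, if the wrist force passes 120 N, or if a joint passes its speed limit or range.

## Working session

There is one attempt and no reset: what is moved stays moved. The work goes in short steps, Python scripts to look and compute and a tool call to move; the robot and the scene stay as the last step left them, time stands still between calls to the robot, and variables do not carry over. Pictures are saved under pics/ and viewed, at most 10 in all, crops included, and the job is handed in when it is done.

Besides the shell and the picture viewer there is one more tool, called as a command line: name --argument value ..., lists and objects as JSON in quotes. carry_out: Moves the arm, as the interface text tells. Its arguments: {"type":"object","properties":{"moves":{"type":"array"},"force":{"type":"number"}},"required":["moves"]}

```bash
mkdir -p pics; ls; python3 - <<'E'
from rig import *
import cv2,numpy as np
s=sense();print(s)
a=capture("top");b=capture("side")
cv2.imwrite("pics/top0.png",a);cv2.imwrite("pics/side0.png",b)
for n in("top","side","wrist"):print(n,camera_info(n))
E
```

```text
pics
{'clock': 0.0, 'joint_positions': array([-1.08789278,  0.32186581, -0.07005751,  1.45164294,  0.02258129,
        1.37079746, -0.0568836 ]), 'joint_velocities': array([ 2.35205428e-03, -1.85882018e-03, -4.77228353e-05,  8.88344818e-05,
        6.85092137e-04,  1.69036488e-03,  1.56665400e-04]), 'effort': array([ 1.76070921e-04, -4.91286206e+01, -4.04068977e-01, -3.12524056e+01,
       -6.39024074e-02,  4.38190112e-02,  1.87051978e-04]), 'eef_pos': array([293.49152813, 579.3613587 , 221.44958408]), 'ee_rot': array([-7.29559803e-01, -3.05533264e+00,  2.97267265e-03]), 'force': array([-0.11893002,  0.02935597, -0.26881256]), 'moment': array([0.02307389, 0.02649839, 0.01530979]), 'grasp_force': 0.0, 'width': 87.17931138232336}
top {'intrinsics': array([[464.95067856,   0.        , 262.64872219],
       [  0.        , 464.95067856, 189.38039357],
       [  0.        ,   0.        ,   1.        ]]), 'R': array([[-0.0074928 , -0.99996879, -0.00250397],
       [-0.99778011,  0.00764206, -0.06615479],
       [ 0.06617186,  0.00200273, -0.99780623]]), 't': array([  21.67889174,  532.15208965, 1617.20623239])}
side {'intrinsics': array([[406.02413331,   0.        , 250.81201361],
       [  0.        , 406.02413331, 185.90597803],
       [  0.        ,   0.        ,   1.        ]]), 'R': array([[ 0.9753093 , -0.22084047,  0.00112411],
       [-0.1732373 , -0.76821402, -0.61630841],
       [ 0.13696939,  0.60089658, -0.78750408]]), 't': array([-491.08627801,  116.03121017, 1127.56852643])}
wrist {'intrinsics': array([[343.3267577 ,   0.        , 252.7092691 ],
       [  0.        , 343.3267577 , 191.74132316],
       [  0.        ,   0.        ,   1.        ]]), 'R': array([[ 0.45131429,  0.89236116, -0.00264194],
       [ 0.85145249, -0.42973467,  0.30059403],
       [ 0.2671031 , -0.13791187, -0.95374853]]), 't': array([-647.91433159,  -36.547962  ,  392.5970806 ])}
```

View pics/top0.png

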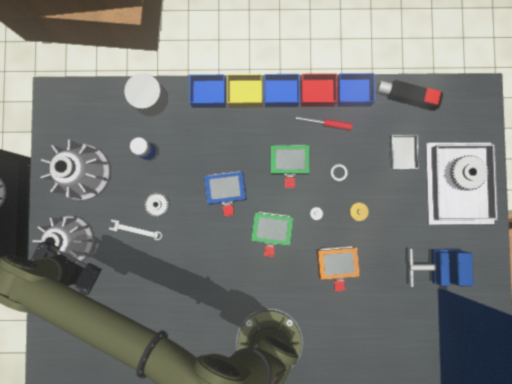

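View pics/side0.png

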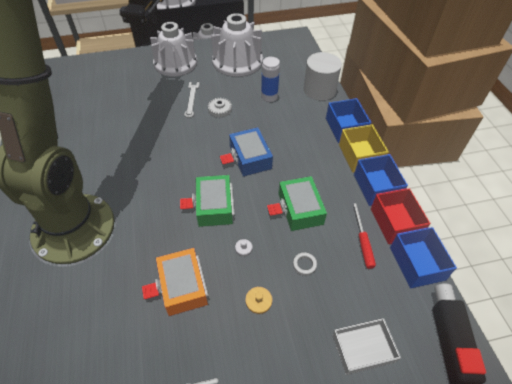

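```bash
cat > h.py <<'E'
from rig import *
import cv2,numpy as np
from scipy.spatial.transform import Rotation as Ro
def ray(ci,u,v,z):
    K,R,t=ci["intrinsics"],np.array(ci["R"]),np.array(ci["t"])
    d=R.T@np.linalg.solve(K,[u,v,1.]);c=-R.T@t
    return c+d*(z-c[2])/d[2]
def proj(ci,X):
    p=(np.array(ci["R"])@np.atleast_2d(X).T).T+ci["t"];p=p@ci["intrinsics"].T
    return p[:,:2]/p[:,2:]
def tdown(yaw): # tool down, tool y axis at world angle yaw (deg)
    a=np.radians(yaw);y=np.array([np.cos(a),np.sin(a),0]);z=np.array([0,0,-1.])
    return Ro.from_matrix(np.c_[np.cross(y,z),y,z])
def go(pos,Rt): # shift cm, turn deg in tool axes
    s=sense();R=Ro.from_rotvec(s["ee_rot"])
    return np.round(R.inv().apply(np.array(pos)-s["eef_pos"])/10,2),np.round(np.degrees((R.inv()*Rt).as_rotvec()),2)
E
python3 - <<'E'
from h import *
im=cv2.imread("pics/top0.png");ci=camera_info("top")
hsv=cv2.cvtColor(im,cv2.COLOR_BGR2HSV)
def reg(lo,hi,x0,y0,x1,y1):
    m=cv2.inRange(hsv,np.array(lo),np.array(hi));k=np.zeros_like(m);k[y0:y1,x0:x1]=m[y0:y1,x0:x1];return k
m=reg((100,120,60),(130,255,255),195,160,255,210)
pts=cv2.findNonZero(m);r=cv2.minAreaRect(pts);b=cv2.boxPoints(r);print(b)
print([ray(ci,u,v,50).round() for u,v in b])
m=reg((0,150,100),(10,255,255),215,195,245,225);p=cv2.findNonZero(m).reshape(-1,2).mean(0);print("latch",p,ray(ci,*p,26))
m=reg((0,0,150),(180,60,255),300,200,330,225);p=cv2.findNonZero(m).reshape(-1,2).mean(0);print("disc",p,ray(ci,*p,14))
w=camera_info("wrist");c=-w["R"].T@w["t"];s=sense();R=Ro.from_rotvec(s["ee_rot"])
print("cam in tool",R.inv().apply(c-s["eef_pos"]),"axes",R.as_matrix().round(2))
E
```

```text
[[204.07167 176.10922]
 [242.07509 171.63824]
 [245.29012 198.96588]
 [207.2867  203.43686]]
[array([578., 220.,  50.]), array([592.,  88.,  50.]), array([498.,  78.,  50.]), array([483., 208.,  50.])]
latch [228.1369863  210.12328767] [460.15046923 138.56518183  26.        ]
disc [316.04285714 213.10714286] [ 447.61812582 -169.19089187   14.        ]
cam in tool [  83.51132526   -0.88254215 -162.14026029] axes [[-0.89  0.45 -0.  ]
 [ 0.45  0.89 -0.  ]
 [-0.   -0.   -1.  ]]
```

```bash
python3 - <<'E'
from h import *
print(go([490,143,220],tdown(96.5)))
E
```

```text
(array([-37.25, -30.06,   0.21]), array([-1.000e-01, -2.000e-02, -3.335e+01]))
```

carry_out --moves '[[[-37.2, -30.0, 0.2], [0, 0, -33.4], 0], [[-37.2, -30.0, 0.2], [0, 0, -33.4], 0], [[-37.2, -30.0, 0.2], [0, 0, -33.4], 0], [[-37.2, -30.0, 0.2], [0, 0, -33.4], 0], [[-37.2, -30.0, 0.2], [0, 0, -33.4], 0]]'

```text
clock: 0.6
eef_pos: [395.9, 351.8, 221.2]
ee_rot: [0.184, -3.136, 0.0]
force: [0.6, 0.5, -0.2]
width: 54.7
grasp_force: 0.0
```

```bash
python3 - <<'E'
from h import *
print(sense()["eef_pos"],go([490,143,220],tdown(96.5)))
E
```

```text
[395.94829195 351.82551935 221.18151965] (array([ -6.89, -21.84,   0.12]), array([-0.01, -0.02,  0.23]))
```

carry_out --moves '[[[-6.9, -21.8, 0], [0, 0, 0], 0], [[-6.9, -21.8, 0], [0, 0, 0], 0], [[-6.9, -21.8, 0], [0, 0, 0], 0], [[-6.9, -21.8, 0], [0, 0, 0], 0], [[-6.9, -21.8, 0], [0, 0, 0], 0]]'

```text
clock: 1.1
eef_pos: [490.2, 140.2, 221.4]
ee_rot: [-0.171, 3.137, -0.002]
force: [0.9, 0.1, 0.9]
width: 15.1
grasp_force: 0.0
```

```bash
python3 - <<'E'
from h import *
s=sense();ci=camera_info("wrist");im=capture("wrist");print(s["eef_pos"],s["ee_rot"],s["joint_velocities"].max())
np.savez("w1.npz",**ci);cv2.imwrite("pics/w1.png",im)
ch=ci
E
```

```text
[490.15676984 140.21903574 221.43720571] [-1.70989977e-01  3.13662875e+00 -2.15048458e-03] 0.5473727410062686
```

View pics/w1.png

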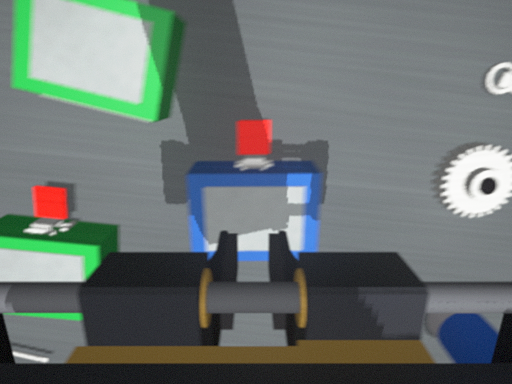

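```bash
python3 - <<'E'
from h import *
ci=dict(np.load("w1.npz"));im=cv2.imread("pics/w1.png");hsv=cv2.cvtColor(im,cv2.COLOR_BGR2HSV)
m=cv2.inRange(hsv,np.array((0,150,80)),np.array((10,255,255)));m[:,:200]=0;m[:,320:]=0;m[190:]=0
r=cv2.minAreaRect(cv2.findNonZero(m));b=cv2.boxPoints(r);print(b)
P=np.array([ray(ci,u,v,26) for u,v in b]);print(P.round(1),P.mean(0),np.linalg.norm(P-np.roll(P,1,0),axis=1))
for r in (175,185,200,220,240):
    B=cv2.inRange(hsv[r:r+1],np.array((100,120,40)),np.array((130,255,255)))[0];x=np.where(B[150:350])[0]+150
    print(r,x.min(),x.max(),ray(ci,x.min(),r,58)[:2].round(1),ray(ci,x.max()+1,r,58)[:2].round(1))
def case(o,yaw,X):
    return Ro.from_euler("z",yaw,degrees=True).apply(X)+[o[0],o[1],0]
for yaw in(6.5,):
  print(proj(ci,case((538,149),yaw,[[-48,66,58],[-48,-66,58],[-48,66,0],[-84,0,26],[-66,0,30]])).round(1))
E
```

```text
[[236.30922 120.18454]
 [268.92767 118.55362]
 [270.64087 152.81796]
 [238.02243 154.44888]]
[[444.1 117.3  26. ]
 [438.8 150.3  26. ]
 [473.8 156.5  26. ]
 [479.3 122.5  26. ]] [459.00224894 136.62091094  26.        ] [35.61633508 33.43952814 35.55828441 34.45388016]
175 187 320 [498.6  75.5] [484.2 205.9]
185 188 320 [508.7  77. ] [494.3 207.6]
200 190 319 [524.2  79.8] [509.8 209.3]
220 190 317 [545.7  81. ] [531.3 210.8]
240 191 317 [568.   83.3] [553.4 214.6]
[[324.5 174. ]
 [189.6 174.4]
 [314.5 161.2]
 [256.7 132.8]
 [256.7 150.7]]
```

```bash
cat >> h.py <<'E'
O=np.array([536.5,145.8,0]);YAW=6.7
def cw(X): return Ro.from_euler("z",YAW,degrees=True).apply(X)+O
def wc(X): return Ro.from_euler("z",-YAW,degrees=True).apply(np.array(X)-O)
E
python3 - <<'E'
from h import *
print(sense()["eef_pos"],cw([-86,0,40]),go(cw([-86,0,40]),tdown(96.7)))
E
```

```text
[491.7906693  136.1143657  221.48277834] [451.08732414 135.76631661  40.        ] (array([ 4.07,  0.46, 18.14]), array([-0.21,  0.06, -0.74]))
```

carry_out --moves '[[[4.1, 0.5, 17.5], [0, 0, 0], 0], [[4.1, 0.5, 17.5], [0, 0, 0], 0], [[4.1, 0.5, 17.5], [0, 0, 0], 0], [[4.1, 0.5, 17.5], [0, 0, 0], 0], [[4.1, 0.5, 17.5], [0, 0, 0], 0]]'

```text
clock: 1.65
eef_pos: [442.7, 144.2, 42.3]
ee_rot: [0.18, -3.127, 0.005]
force: [-1.0, 0.1, 0.4]
width: 0.7
grasp_force: 0.0
```

```bash
python3 - <<'E'
from h import *
capture("top");s=sense();print(s["eef_pos"],s["force"],wc(s["eef_pos"]),go(cw([-86,0,30]),tdown(96.7)))
E
```

```text
[445.77892447 145.05012001  45.09375427] [0.29674256 0.17346583 0.88479175] [-90.18899857   9.83973596  45.09375427] (array([-0.43, -0.98,  1.51]), array([-0.08, -0.24, -0.13]))
```

carry_out --moves '[[[-0.4, -1.0, 1.0], [0, 0, 0], 0], [[-0.4, -1.0, 1.3], [0, 0, 0], 0], [[-0.4, -1.0, 1.3], [0, 0, 0], 0]]'

```text
clock: 2.0
eef_pos: [454.0, 135.7, 34.3]
ee_rot: [-0.177, 3.135, 0.001]
force: [0.2, -0.5, 0.2]
width: 0.3
grasp_force: 0.0
```

```bash
python3 - <<'E'
from h import *
capture("top");s=sense();print(s["eef_pos"],s["force"],wc(s["eef_pos"]))
E
```

```text
[453.8321054  136.02177569  34.38592558] [ 1.013915    0.62337959 -0.31124537] [-8.32441592e+01 -6.65211952e-02  3.43859256e+01]
```

carry_out --moves '[[[0.2, 0, 0.7], [0, 0, 0], 0], [[0.2, 0, 1.0], [0, 0, 0], 0], [[0.2, 0, 1.2], [0, 0, 0], 0], [[0.2, 0, 1.3], [0, 0, 0], 0], [[0.2, 0, 1.3], [0, 0, 0], 0]]'

```text
clock: 2.55
eef_pos: [451.1, 136.1, 21.0]
ee_rot: [-0.18, 3.136, 0.001]
force: [-1.8, -0.3, 6.3]
width: 0.6
grasp_force: 3.1
```

```bash
python3 - <<'E'
from h import *
im=capture("top");s=sense();print(s["eef_pos"],s["force"],wc(s["eef_pos"]))
b=capture("side");cv2.imwrite("pics/s2.png",cv2.resize(b[100:200,180:330],(600,400)))
E
```

```text
[451.05288604 136.14168491  21.01987853] [-1.08695753 -0.53521816  5.95576509] [-85.99040842   0.3768227   21.01987853]
```

View pics/s2.png

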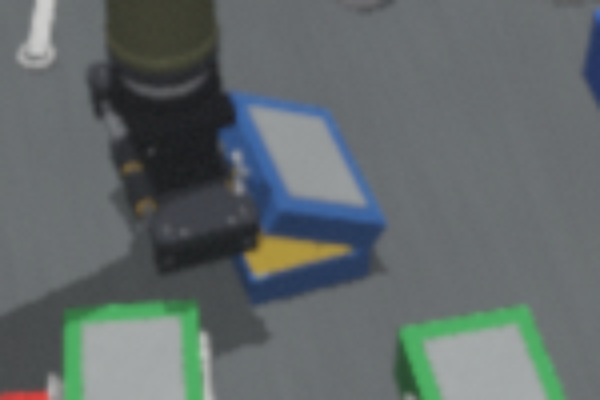

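carry_out --moves '[[[0.8, 0, -4], [0, 0, 0], 0], [[1.5, 0, -9], [0, 0, 0], 0], [[1.5, -4, -14], [0, 0, 0], 3], [[1.5, -4, -18], [0, 0, 0], 4], [[1.5, -4, -18], [0, 0, 0], 4]]'

```text
clock: 3.15
eef_pos: [444.2, 93.7, 206.8]
ee_rot: [-0.174, 3.126, 0.005]
force: [0.8, 0.5, 0.2]
width: 17.0
grasp_force: 0.0
```

carry_out --moves '[[[0, 0, 0], [0, 0, 0], 4], [[0, 0, 0], [0, 0, 0], 4], [[0, 0, 0], [0, 0, 0], 4]]'

```text
clock: 3.45
eef_pos: [439.2, 94.5, 198.5]
ee_rot: [0.18, -3.133, 0.002]
force: [-0.2, 0.8, -0.3]
width: 36.9
grasp_force: 0.0
```

```bash
python3 - <<'E'
from h import *
s=sense();ci=camera_info("wrist");im=capture("wrist");print(s["eef_pos"],np.abs(s["joint_velocities"]).max())
np.savez("w3.npz",**ci);cv2.imwrite("pics/w3.png",im)
print(proj(ci,cw([[-4,-30,24],[-48,66,30],[-48,-66,30],[-4,30,50]])).round(1))
E
```

```text
[439.19040838  94.46173475 198.54782895] 0.006651458832247128
[[262.4 259.2]
 [355.2 224. ]
 [228.2 224.1]
 [321.7 271.5]]
```

View pics/w3.png

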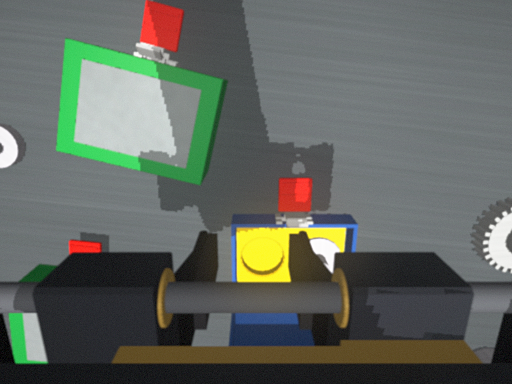

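```bash
python3 - <<'E'
from h import *
im=cv2.imread("pics/w3.png")
cv2.imwrite("pics/w3c.png",cv2.resize(im[205:285,220:370],(750,400),interpolation=cv2.INTER_CUBIC))
E
```

```text
(no output)
```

View pics/w3c.png

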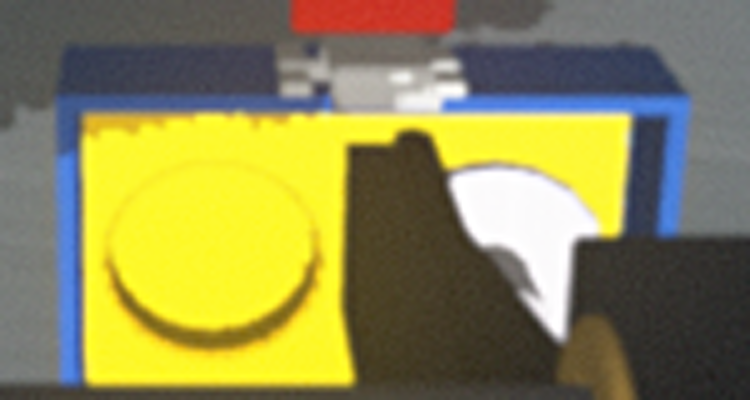

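```bash
python3 - <<'E'
from h import *
ci=dict(np.load("w3.npz"))
f=lambda x,y:(220+(x+.5)/5-.5,205+(y+.5)/5-.5)
A=ray(ci,*f(57,97),30);B=ray(ci,*f(691,97),30);print(A,B,np.linalg.norm(A-B),np.degrees(np.arctan2(*(A-B)[:2]*[1,-1])))
m=(A+B)/2;print("O",m+Ro.from_euler("z",6.7,degrees=True).apply([48,0,0]))
P=[ray(ci,*f(x,y),24) for x,y in((107,250),(319,250),(213,161),(213,350))];print(np.array(P).round(1),np.linalg.norm(P[0]-P[1]),np.linalg.norm(P[2]-P[3]))
c=(P[0]+P[1])/2;c2=(P[2]+P[3])/2;print(c,c2,wc(c2))
print("disc",go([447.6,-169.2,150],tdown(96.7)))
E
```

```text
[496.07664739  77.51561988  30.        ] [480.77021143 208.40839568  30.        ] 131.78469462414947 6.669803747972381
O [536.09562059 148.56220316  30.        ]
[[533.1  91.7  24. ]
 [527.8 137.6  24. ]
 [509.4 112.   24. ]
 [554.9 117.7  24. ]] 46.19944526114645 45.84170987890503
[530.46107164 114.63461158  24.        ] [532.19531666 114.85345492  24.        ] [ -7.88584137 -30.2329697   24.        ]
disc (array([  2.19, -26.28,   4.9 ]), array([-0.05, -0.19, -0.11]))
```

carry_out --moves '[[[-0.5, -26.3, 0], [0, 0, 0], 4], [[-0.5, -26.3, 0], [0, 0, 0], 4], [[-0.5, -26.3, 0], [0, 0, 0], 4], [[-0.5, -26.3, 0], [0, 0, 0], 4], [[-0.5, -26.3, 0], [0, 0, 0], 4]]'

```text
clock: 4.0
eef_pos: [473.2, -154.9, 199.6]
ee_rot: [0.181, -3.135, -0.0]
force: [1.7, 0.2, 0.2]
width: 40.4
grasp_force: 0.0
```

carry_out --moves '[[[0, -1, 0], [0, 0, 0], 4], [[0, -1, 0], [0, 0, 0], 4], [[0, -1, 0], [0, 0, 0], 4], [[0, -1, 0], [0, 0, 0], 4], [[0, -1, 0], [0, 0, 0], 4]]'

```text
clock: 4.5
eef_pos: [474.9, -161.5, 200.3]
ee_rot: [0.184, -3.136, -0.001]
force: [-0.2, 0.2, -0.3]
width: 40.2
grasp_force: 0.0
```

```bash
sed -i 's/^O=.*/O=np.array([536.1,148.6,0]);YAW=6.7;POC=np.array([532.2,114.9])/' h.py; python3 - <<'E'
from h import *
s=sense();ci=camera_info("wrist");im=capture("wrist");print(s["eef_pos"],np.abs(s["joint_velocities"]).max())
np.savez("w4.npz",**ci);cv2.imwrite("pics/w4.png",im)
u,v=proj(ci,[447.6,-169.2,14])[0].round().astype(int);print(u,v)
c=im[v-50:v+50,u-75:u+75];print(u-75,v-50);cv2.imwrite("pics/w4c.png",cv2.resize(c,(750,500),interpolation=cv2.INTER_CUBIC))
E
```

```text
[ 474.94671022 -161.50965154  200.327376  ] 0.007099839888887015
249 141
174 91
```

View pics/w4c.png

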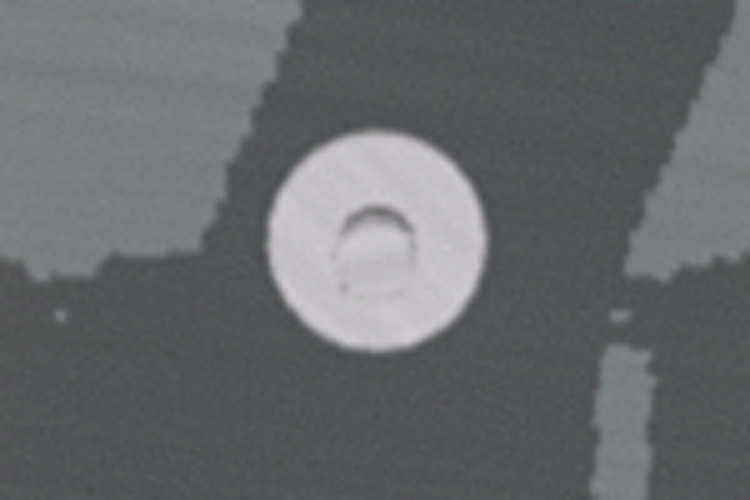

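```bash
python3 - <<'E'
from h import *
ci=dict(np.load("w4.npz"))
f=lambda x,y:(174+(x+.5)/5-.5,91+(y+.5)/5-.5)
P=[ray(ci,*f(x,y),14) for x,y in((266,242),(488,242),(377,129),(377,353))];print(np.array(P).round(1),np.linalg.norm(P[0]-P[1]),np.linalg.norm(P[2]-P[3]))
c=(P[0]+P[1])/2;print(c,(P[2]+P[3])/2)
c=np.array([(P[2]+P[3])[0]/2+.6,c[1],18]);print(c,go(c,tdown(96.7)))
E
```

```text
[[ 447.8 -191.8   14. ]
 [ 442.5 -147.    14. ]
 [ 422.8 -172.    14. ]
 [ 468.  -166.8   14. ]] 45.06649722854942 45.47127908317945
[ 445.16458511 -169.3801522    14.        ] [ 445.40455019 -169.35202737   14.        ]
[ 446.00455019 -169.3801522    18.        ] (array([ 2.96, -0.42, 18.24]), array([ 0.03,  0.  , -0.01]))
```

carry_out --moves '[[[3.0, -0.4, 5], [0, 0, 0], 4], [[3.0, -0.4, 10], [0, 0, 0], 4], [[3.0, -0.4, 13], [0, 0, 0], 4], [[3.0, -0.4, 14], [0, 0, 0], 4], [[3.0, -0.4, 14], [0, 0, 0], 4]]'

```text
clock: 5.05
eef_pos: [444.8, -170.1, 59.8]
ee_rot: [0.18, -3.134, -0.0]
force: [0.5, -0.1, 0.8]
width: 39.8
grasp_force: 0.0
```

carry_out --moves '[[[0, 0, 0], [0, 0, 0], 4], [[0, 0, 0], [0, 0, 0], 4]]'

```text
clock: 5.25
eef_pos: [447.5, -171.1, 62.6]
ee_rot: [-0.18, 3.132, -0.001]
force: [0.4, -0.7, -0.1]
width: 40.1
grasp_force: 0.0
```

```bash
python3 - <<'E'
from h import *
print(sense()["eef_pos"],go([445.7,-169.4,19],tdown(96.7)))
E
```

```text
[ 447.51333002 -171.08968031   62.64889357] (array([0.18, 0.19, 4.36]), array([-0.06,  0.22, -0.13]))
```

carry_out --moves '[[[0.2, 0.1, 2.5], [0, 0, 0], 4], [[0.2, 0.1, 4.3], [0, 0, 0], 4], [[0.2, 0.1, 4.3], [0, 0, 0], 4], [[0.2, 0.1, 4.3], [0, 0, 0], 4]]'

```text
clock: 5.65
eef_pos: [444.4, -170.3, 18.7]
ee_rot: [-0.179, 3.135, -0.001]
force: [0.2, 0.4, 0.5]
width: 39.9
grasp_force: 0.0
```

carry_out --moves '[[[0, 0, 0], [0, 0, 0], 1], [[0, 0, 0], [0, 0, 0], 1], [[0, 0, 0], [0, 0, 0], 1], [[0, 0, 0], [0, 0, 0], 1], [[0, 0, 0], [0, 0, 0], 1]]' --force 15

```text
clock: 6.15
eef_pos: [443.7, -169.9, 17.9]
ee_rot: [-0.179, 3.136, 0.0]
force: [-0.1, 0.3, 3.1]
width: 15.4
grasp_force: 15.0
```

carry_out --moves '[[[0, 0, -4], [0, 0, 0], 1], [[0, 0, -9], [0, 0, 0], 1], [[0, 0, -13], [0, 0, 0], 1], [[0, 0, -13], [0, 0, 0], 1]]' --force 20

```text
clock: 6.55
eef_pos: [447.2, -171.3, 153.0]
ee_rot: [-0.179, 3.126, -0.003]
force: [0.7, 0.5, 0.0]
width: 15.6
grasp_force: 20.0
```

```bash
python3 - <<'E'
from h import *
s=sense();print(s["eef_pos"],s["width"],s["force"],go([*(POC-[2,0]),145],tdown(96.7)))
E
```

```text
[ 447.15606608 -171.25508475  153.02430861] 15.605302213057058 [0.70681377 0.51932074 0.00836806] (array([-11.5 ,  27.49,   0.86]), array([-0.13,  0.6 , -0.16]))
```

carry_out --moves '[[[-2, 5, 0], [0, 0, 0], 1], [[-4, 10, 0], [0, 0, 0], 1], [[-6, 14.5, 0], [0, 0, 0], 1], [[-8, 19, 0], [0, 0, 0], 1], [[-10, 24, 0], [0, 0, 0], 1]]'

```text
clock: 7.05
eef_pos: [512.4, 71.9, 146.4]
ee_rot: [0.179, -3.135, 0.0]
force: [0.4, -0.8, -1.0]
width: 15.4
grasp_force: 20.0
```

carry_out --moves '[[[-1.5, 3.5, 0.5], [0, 0, 0], 1], [[-1.5, 3.5, 0.5], [0, 0, 0], 1], [[-1.5, 3.5, 0.5], [0, 0, 0], 1], [[-1.5, 3.5, 0.5], [0, 0, 0], 1], [[-1.5, 3.5, 0.5], [0, 0, 0], 1]]'

```text
clock: 7.55
eef_pos: [523.4, 104.8, 142.4]
ee_rot: [0.175, -3.136, 0.0]
force: [-0.5, -0.8, -0.6]
width: 15.0
grasp_force: 20.0
```

```bash
python3 - <<'E'
from h import *
s=sense();ci=camera_info("wrist");im=capture("wrist");print(s["eef_pos"],s["width"],s["force"],go([*(POC-[2,0]),145],tdown(96.7)))
np.savez("w5.npz",**ci,e=s["eef_pos"]);cv2.imwrite("pics/w5.png",im)
print(proj(ci,[s["eef_pos"],s["eef_pos"]-[0,0,4],s["eef_pos"]-[0,0,18],[*POC,24]]))
cv2.imwrite("pics/w5c.png",cv2.resize(im[140:290,150:350],(800,600),interpolation=cv2.INTER_CUBIC))
E
```

```text
[523.43948212 104.77496757 142.3790123 ] 15.042588354679362 [-0.48054081 -0.84558208 -0.60268509] (array([-0.77,  0.91, -0.24]), array([-0.  ,  0.  , -0.31]))
[[253.74363414 251.80073002]
 [253.73157705 248.31234515]
 [253.69305556 237.16721613]
 [264.05784235 197.98591215]]
```

View pics/w5c.png

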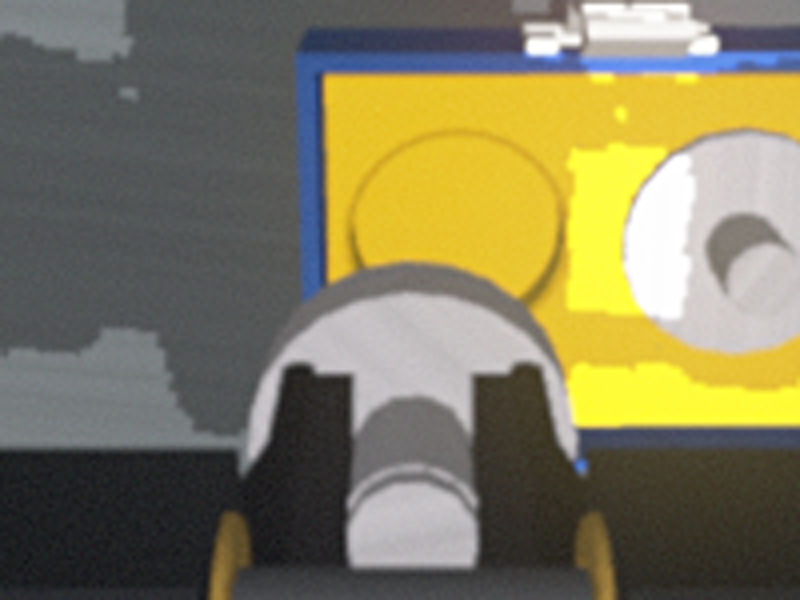

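```bash
python3 - <<'E'
from h import *
ci=dict(np.load("w5.npz"));e=ci["e"]
f=lambda x,y:(150+(x+.5)/4-.5,140+(y+.5)/4-.5)
u=cw([1,0,0])-cw([0,0,0])
d=ray(ci,*f(412,293),e[2]-4)+22*u; d2=ray(ci,*f(412,264),e[2]-17.5)+21*u
L=ray(ci,*f(246,440),e[2]-8);Rr=ray(ci,*f(578,440),e[2]-8);print("disc-tcp",d-e,d2-e,(L+Rr)/2-e,np.linalg.norm(L-Rr))
p=ray(ci,*f(457,130),24)+23*u;q=(ray(ci,*f(351,225),24)+ray(ci,*f(563,225),24))/2;print("pocket",p,q)
E
```

```text
disc-tcp [ 1.78082816 -0.28182561 -4.        ] [  1.65044772  -0.3219645  -17.5       ] [ 2.86571867 -0.28386849 -8.        ] 45.527497707613335
pocket [532.29268315 114.64445595  24.        ] [530.31893836 114.50911444  24.        ]
```

```bash
python3 - <<'E'
from h import *
s=sense();print(s["eef_pos"],np.abs(s["joint_velocities"]).max(),go([530.5,115.1,50],tdown(96.7)))
E
```

```text
[523.53810177 104.99407988 142.55061208] 0.006167761164522436 (array([-0.8 ,  0.93,  9.26]), array([-0.  ,  0.  , -0.31]))
```

carry_out --moves '[[[-0.8, 0.9, 4], [0, 0, 0], 1], [[-0.8, 0.9, 8], [0, 0, 0], 1], [[-0.8, 0.9, 9.2], [0, 0, 0], 1], [[-0.8, 0.9, 9.2], [0, 0, 0], 1], [[-0.8, 0.9, 9.2], [0, 0, 0], 1]]'

```text
clock: 8.1
eef_pos: [531.6, 116.1, 52.0]
ee_rot: [-0.177, 3.135, 0.001]
force: [-0.1, -0.1, -0.9]
width: 15.3
grasp_force: 20.0
```

carry_out --moves '[[[0, 0, 0], [0, 0, 0], 1], [[0, 0, 0], [0, 0, 0], 1]]'

```text
clock: 8.3
eef_pos: [531.9, 116.7, 52.4]
ee_rot: [-0.179, 3.133, 0.002]
force: [-0.3, -0.2, -0.8]
width: 15.3
grasp_force: 20.0
```

```bash
python3 - <<'E'
from h import *
s=sense();print(s["eef_pos"],s["force"],np.abs(s["joint_velocities"]).max(),go([530.5,115.1,50],tdown(96.7)))
E
```

```text
[531.90776582 116.70589721  52.42656999] [-0.26995302 -0.17651536 -0.77003633] 0.008798924255456139 (array([ 0.16, -0.14,  0.24]), array([ 0.05,  0.19, -0.18]))
```

carry_out --moves '[[[0.15, -0.15, 0.5], [0, 0, 0], 1], [[0.15, -0.15, 0.9], [0, 0, 0], 1], [[0.15, -0.15, 1.1], [0, 0, 0], 1], [[0.15, -0.15, 1.3], [0, 0, 0], 1], [[0.15, -0.15, 1.4], [0, 0, 0], 1]]'

```text
clock: 8.8
eef_pos: [532.2, 115.3, 38.7]
ee_rot: [-0.179, 3.13, 0.002]
force: [1.3, 0.4, 8.8]
width: 15.7
grasp_force: 20.0
```

```bash
python3 - <<'E'
from h import *
s=sense();print(s["eef_pos"],s["force"],s["moment"],np.abs(s["joint_velocities"]).max(),go([530.5,115.1,30],tdown(96.7)))
E
```

```text
[532.2115311  115.2840445   38.68717921] [1.25352863 0.3652717  8.8156866 ] [-0.11735291 -0.30273215  0.01233561] 0.021446740439593562 (array([0.18, 0.  , 0.87]), array([ 0.04,  0.35, -0.17]))
```

carry_out --moves '[[[0.1, 0, 0], [0, 0, 0], 1], [[0.2, 0, 0], [0, 0, 0], 1], [[0.2, 0, 0.1], [0, 0, 0], 1], [[0.2, 0, 0.2], [0, 0, 0], 1]]'

```text
clock: 9.2
eef_pos: [532.5, 115.4, 38.0]
ee_rot: [-0.178, 3.126, 0.003]
force: [5.2, -0.5, 11.4]
width: 15.3
grasp_force: 20.0
```

```bash
python3 - <<'E'
from h import *
s=sense();print(s["eef_pos"],s["force"],s["moment"],go([530.5,115.1,30],tdown(96.7)))
E
```

```text
[532.47009756 115.37424217  38.01614594] [ 5.22886008 -0.49994608 11.44947976] [-0.07010153 -0.85976716  0.00977853] (array([ 0.21, -0.01,  0.8 ]), array([ 0.07,  0.62, -0.17]))
```

carry_out --moves '[[[-0.15, 0, 0], [0, 0, 0], 1], [[-0.25, 0, 0], [0, 0, 0], 1], [[-0.25, 0, 0.1], [0, 0, 0], 1], [[-0.25, 0, 0.2], [0, 0, 0], 1], [[-0.25, 0, 0.2], [0, 0, 0], 1]]'

```text
clock: 9.7
eef_pos: [532.6, 115.6, 33.6]
ee_rot: [-0.179, 3.13, 0.002]
force: [5.7, 1.5, 3.0]
width: 15.6
grasp_force: 20.0
```

```bash
python3 - <<'E'
from h import *
s=sense();print(s["eef_pos"],s["force"],s["moment"],go([532.5,115.1,30],tdown(96.7)))
E
```

```text
[532.63740252 115.59972701  33.61739382] [5.70541053 1.54934683 3.02011244] [ 0.32225842 -1.35443713  0.0599249 ] (array([ 0.02, -0.05,  0.36]), array([ 0.04,  0.37, -0.15]))
```

carry_out --moves '[[[-0.15, 0, 0], [0, 0, 0], 1], [[-0.15, 0.05, 0.1], [0, 0, 0], 1], [[-0.15, 0.05, 0.2], [0, 0, 0], 1], [[-0.15, 0.05, 0.3], [0, 0, 0], 1], [[-0.15, 0.05, 0.3], [0, 0, 0], 1]]'

```text
clock: 10.2
eef_pos: [532.5, 115.7, 31.2]
ee_rot: [-0.179, 3.134, 0.001]
force: [1.3, -1.4, 10.1]
width: 14.9
grasp_force: 20.0
```

```bash
python3 - <<'E'
from h import *
s=sense();print(s["eef_pos"],s["force"],s["moment"],go([532.5,115.1,30],tdown(96.7)))
E
```

```text
[532.53803513 115.73164172  31.18573298] [ 1.32704118 -1.39693795 10.1389377 ] [ 0.0334328  -0.54760003  0.05535502] (array([ 0.01, -0.06,  0.12]), array([ 0.03,  0.15, -0.17]))
```

carry_out --moves '[[[0, 0, 0.1], [0, 0, 0], 1], [[0, 0, 0.2], [0, 0, 0], 1], [[0, 0, 0.2], [0, 0, 0], 1]]'

```text
clock: 10.5
eef_pos: [532.3, 115.6, 30.4]
ee_rot: [-0.179, 3.135, 0.002]
force: [-2.8, -1.4, 20.8]
width: 15.7
grasp_force: 20.0
```

carry_out --moves '[[[0, 0, -0.2], [0, 0, 0], 1.5], [[0, 0, -0.3], [0, 0, 0], 3], [[0, 0, -0.3], [0, 0, 0], 3], [[0, 0, -0.3], [0, 0, 0], 3], [[0, 0, -0.3], [0, 0, 0], 3]]'

```text
clock: 11.0
eef_pos: [529.8, 115.4, 29.6]
ee_rot: [0.179, -3.134, 0.001]
force: [0.2, 0.2, -0.1]
width: 29.3
grasp_force: 0.0
```

carry_out --moves '[[[0, 0, -3], [0, 0, 0], 3], [[0, 0, -6], [0, 0, 0], 3], [[2, 0, -10], [0, 0, 0], 3], [[2, 0, -10], [0, 0, 0], 3], [[2, 0, -10], [0, 0, 0], 3]]'

```text
clock: 11.5
eef_pos: [511.3, 113.5, 131.1]
ee_rot: [-0.18, 3.135, 0.001]
force: [-0.4, 0.8, -0.7]
width: 30.2
grasp_force: 0.0
```

```bash
python3 - <<'E'
from h import *
s=sense();ci=camera_info("wrist");im=capture("wrist");print(s["eef_pos"],s["width"],s["force"])
np.savez("w6.npz",**ci,e=s["eef_pos"]);cv2.imwrite("pics/w6.png",im)
cv2.imwrite("pics/w6c.png",cv2.resize(im[140:290,150:350],(800,600),interpolation=cv2.INTER_CUBIC))
E
```

```text
[511.34641827 113.5006878  131.10843948] 30.220122883981613 [-0.38450883  0.76926159 -0.68329437]
```

View pics/w6c.png

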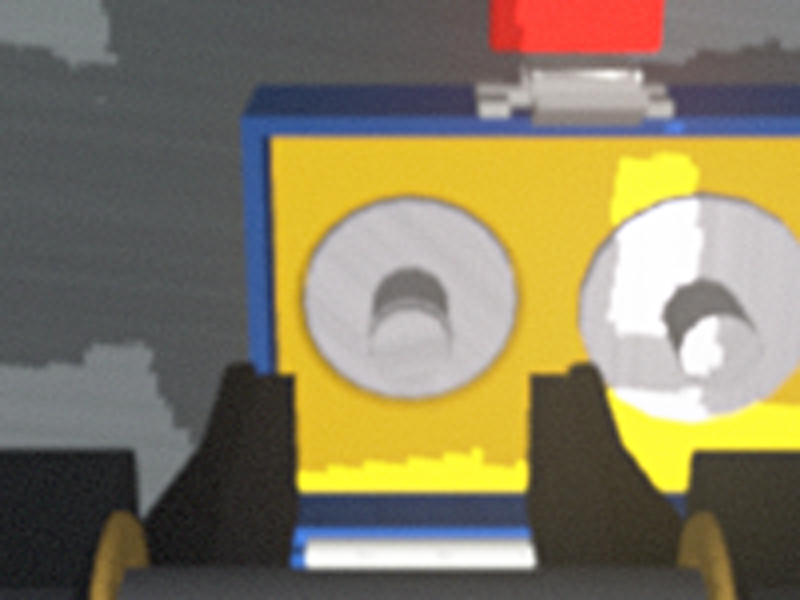

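```bash
python3 - <<'E'
from h import *
s=sense();print(wc(s["eef_pos"]),go(cw([130,0,165]),tdown(96.7)))
E
```

```text
[-29.3143536  -32.10062379 129.91966686] (array([-15.92,   3.25,  -3.52]), array([ 0.01, -0.05, -0.15]))
```

carry_out --moves '[[[-1, 0.5, -4], [0, 0, 0], 0], [[-5, 1.5, -4], [0, 0, 0], 0], [[-9, 2.5, -4], [0, 0, 0], 0], [[-13, 3.2, -4], [0, 0, 0], 0], [[-16, 3.2, -4], [0, 0, 0], 0]]'

```text
clock: 12.05
eef_pos: [667.4, 165.2, 167.3]
ee_rot: [0.183, -3.133, 0.001]
force: [0.1, -0.3, -0.1]
width: 2.2
grasp_force: 0.0
```

carry_out --moves '[[[0, 0, 0], [0, 0, 0], 0], [[0, 0, 0], [0, 0, 0], 0], [[0, 0, 0], [0, 0, 0], 0]]'

```text
clock: 12.35
eef_pos: [665.3, 162.8, 169.2]
ee_rot: [0.178, -3.134, 0.001]
force: [0.9, 0.2, -0.0]
width: 0.6
grasp_force: 0.0
```

```bash
python3 - <<'E'
from h import *
s=sense();print(wc(s["eef_pos"]),s["force"],go(cw([125,0,90]),tdown(96.7)))
E
```

```text
[129.98914437  -0.99881007 169.17890589] [ 0.85463784  0.20113672 -0.04297986] (array([0.48, 0.1 , 7.92]), array([-0.02, -0.16, -0.18]))
```

carry_out --moves '[[[0, 0.1, 3.5], [0, 0, 0], 0], [[0, 0.1, 6.5], [0, 0, 0], 0], [[0, 0.1, 7.0], [0, 0, 0], 0], [[1, 0.1, 7.0], [0, 0, 0], 0], [[2, 0.1, 7.0], [0, 0, 0], 0]]'

```text
clock: 12.85
eef_pos: [646.5, 162.0, 102.4]
ee_rot: [-0.179, 3.134, 0.001]
force: [0.4, -1.0, 1.3]
width: 0.3
grasp_force: 0.0
```

carry_out --moves '[[[0.7, 0, 0], [0, 0, 0], 0], [[1.4, 0, 0], [0, 0, 0], 0], [[2.1, 0, 0], [0, 0, 0], 0], [[2.8, 0, 0], [0, 0, 0], 0], [[3.5, 0, 0], [0, 0, 0], 0]]'

```text
clock: 13.35
eef_pos: [612.5, 158.2, 101.6]
ee_rot: [-0.179, 3.133, 0.001]
force: [4.1, 0.5, 4.4]
width: 0.2
grasp_force: 2.6
```

```bash
python3 - <<'E'
from h import *
s=sense();print(wc(s["eef_pos"]),s["force"])
E
```

```text
[ 77.03713285   0.60383417 101.6419025 ] [4.13758341 0.47766036 4.35780746]
```

carry_out --moves '[[[0.8, 0, -0.6], [0, 0, 0], 0], [[1.6, 0, -1.1], [0, 0, 0], 0], [[2.4, 0, -1.3], [0, 0, 0], 0], [[3.3, 0, -1.2], [0, 0, 0], 0], [[4.2, 0, -1.0], [0, 0, 0], 0]]'

```text
clock: 13.85
eef_pos: [569.5, 153.1, 110.5]
ee_rot: [-0.179, 3.136, 0.0]
force: [4.0, 0.2, -0.1]
width: 0.3
grasp_force: 1.4
```

```bash
python3 - <<'E'
from h import *
s=sense();print(wc(s["eef_pos"]),s["force"])
E
```

```text
[ 33.67442883   0.57697135 110.47157408] [ 4.00233375  0.2041594  -0.08707764]
```

carry_out --moves '[[[0.7, 0, 0.25], [0, 0, 0], 0], [[1.4, 0, 0.5], [0, 0, 0], 0], [[2.1, 0, 0.9], [0, 0, 0], 0], [[2.8, 0, 1.4], [0, 0, 0], 0], [[3.4, 0, 2.0], [0, 0, 0], 0]]'

```text
clock: 14.35
eef_pos: [535.7, 149.3, 90.4]
ee_rot: [0.179, -3.136, -0.0]
force: [1.5, -0.5, 3.0]
width: 0.5
grasp_force: 2.0
```

```bash
python3 - <<'E'
from h import *
s=sense();print(wc(s["eef_pos"]),s["force"])
E
```

```text
[-0.33218569  0.76536888 90.39785681] [ 1.46859999 -0.5097831   3.03484259]
```

carry_out --moves '[[[0.8, 0, 0.7], [0, 0, 0], 0], [[1.5, 0, 1.4], [0, 0, 0], 0], [[2.1, 0, 2.0], [0, 0, 0], 0], [[2.7, 0, 2.5], [0, 0, 0], 0], [[3.3, 0, 2.8], [0, 0, 0], 0]]'

```text
clock: 14.85
eef_pos: [505.7, 146.0, 63.5]
ee_rot: [-0.179, 3.131, 0.002]
force: [8.6, 0.6, 8.9]
width: 0.0
grasp_force: 4.8
```

```bash
python3 - <<'E'
from h import *
s=sense();print(wc(s["eef_pos"]),s["force"])
E
```

```text
[-30.48082627   0.95971691  63.47685781] [8.62655249 0.55496334 8.90862599]
```

carry_out --moves '[[[-0.1, 0, 0.1], [0, 0, 0], 0], [[-0.1, 0, 0.2], [0, 0, 0], 0], [[-0.1, 0, 0.3], [0, 0, 0], 0], [[-0.1, 0, 0.4], [0, 0, 0], 0]]'

```text
clock: 15.25
eef_pos: [503.6, 145.8, 58.3]
ee_rot: [0.179, -3.135, -0.0]
force: [0.5, 0.8, 2.7]
width: 0.2
grasp_force: 1.5
```

```bash
python3 - <<'E'
from h import *
s=sense();print(wc(s["eef_pos"]),s["force"])
E
```

```text
[-32.62218642   1.03799571  58.30200733] [0.489565   0.82750235 2.69332093]
```

Force dropped and z reached 58: it probably snapped. A little further press to confirm, then retreat.

carry_out --moves '[[[0, 0, 0.1], [0, 0, 0], 0], [[0, 0, 0.2], [0, 0, 0], 0], [[0, 0, 0.2], [0, 0, 0], 0]]'

```text
clock: 15.55
eef_pos: [503.5, 145.8, 57.6]
ee_rot: [0.179, -3.134, -0.001]
force: [-4.3, -1.0, 14.9]
width: 0.6
grasp_force: 7.4
```

carry_out --moves '[[[0, 0, -4], [0, 0, 0], 0], [[0, 0, -9], [0, 0, 0], 0], [[2, 0, -14], [0, 0, 0], 0], [[5, 0, -16], [0, 0, 0], 0], [[5, 0, -16], [0, 0, 0], 0]]'

```text
clock: 16.05
eef_pos: [453.2, 140.4, 219.4]
ee_rot: [-0.181, 3.134, 0.004]
force: [0.2, 0.3, -0.8]
width: 0.6
grasp_force: 0.0
```

```bash
python3 - <<'E'
from h import *
for i in range(20): capture("top")
s=sense();ci=camera_info("wrist");im=capture("wrist");print(s["eef_pos"],s["force"],s["clock"])
print(proj(ci,cw([[-48,66,58],[-48,-66,58],[-84,0,26]])).round(1))
sd=capture("side")
cv2.imwrite("pics/fin.png",np.hstack([im[100:300,130:400],cv2.resize(sd[100:200,195:330],(270,200))]))
E
```

```text
[454.88092198 140.0219024  216.62896649] [-0.6502192  -0.27887644  0.16049302] 17.05
[[318.9 207.7]
 [186.1 207.9]
 [252.4 165.1]]
```

View pics/fin.png

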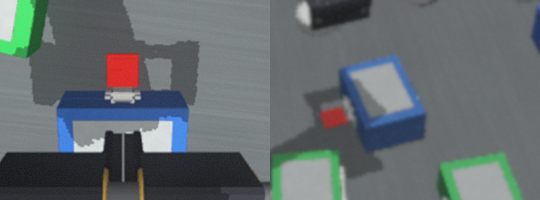

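The lid is shut: its front corners are at about (187,207) and (317,207) in the wrist picture, within 2 px of where a shut lid should project. The latch pad is back at rest and the arm is clear of everything.

```bash
python3 -c "
from rig import *
print(close_job())"
```

```text
the job is handed in; nothing more can be done
None
```

I pressed the latch and the lid sprang open; the disc is seated in its pocket, the lid has snapped shut and stayed shut, and the job is handed in at about 17 s; no verdict came back.

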